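# Scan and spring-test a telescopic rod-rest stick

### The arm

A 7-joint arm with a two-finger parallel gripper is mounted at the origin on the work surface. World frame = base frame: x ahead of the robot, y to its left, z up, the work surface at z = 0. Lengths are in mm, angles in rad, forces in N, time in s.
With the tool pointing down it reaches from about 400 to 850 mm from the base axis. Payload 4.4 kg.
Tool frame: the origin (TCP) lies on the front face of the gripper's body, between the roots of the fingers; the fingertips stand 97 mm ahead of it and the grasp point (between the pads) lies 78 mm ahead of it (bot.finger_overhang is the distance from the TCP to the fingertips, in mm); z points along the fingers, y is the line along which they close (so a half turn about z gives the same grasp; the last joint's range is limited). The gripper opens to 94 mm and grips with 3 to 60 N. Pads are 16 mm wide; open, the fingers measure 119 mm over their backs; the gripper's body (75 mm by 177 mm) begins 78 mm behind the grasp point.
Start: joints at [1.272, 0.628, 0.038, 1.517, -0.027, 0.996, -0.02], TCP at [149.981, -632.473, 302.678] pointing down, gripper open.
Joint ranges: [-3.06, 3.06], [-0.37, 2.12], [-1.25, 1.32], [0.18, 2.47], [-1.1, 4.24], [0.23, 1.98], [-2.94, 2.94]. Speed limits (rad/s): [2.57, 2.57, 3.14, 3.14, 3.14, 3.14, 3.14].

### API

Orientations are given as a rotation vector (axis times angle).
In Python, from rig import bot gives the robot as it stands. The module is installed in compiled form; this text tells all that it offers.
- The arm moves only by the tool apply_moves, never from a script. Its arguments are lists of equal length, an entry for each row: "gripper": the finger opening in m, from 0 to 0.094; "slide": the shift along the tool's x, y, z in m, a list of three; "dr": the turn, a rotation vector about the tool's x, y, z in rad, a list of three. In form: {"gripper": [gripper, ...], "slide": [[x, y, z], ...], "dr": [[ax, ay, az], ...]}. A call has 1 to 20 rows; each row shifts and turns the commanded pose from where the row before left it, along the tool's axes as they then stand; what a row does not reach is not made up. A row lasts 1/12 s, in which the tool goes at most 41.7 mm and 7.16 degrees, less where a joint would pass 70% of its speed; a pose out of reach is approached as far as the arm can. A call is refused whole if a number of a shift passes 0.0417 or a number of a turn 0.125, either way. A call with a gripper value outside its range is refused whole. The fingers move at their own pace and stop on an object; the grip force is fixed at half the most. Time passes only in rows, so rows that do not move let the fingers close. It gives the time, the measured TCP pose, the force, the opening and the grip force at its end, in the units of the state.
- bot.sense(): the state, without advancing time (a new reading comes with each control period).
- bot.camera(name): name is "scene" or "top"; returns the picture (400x640x3 uint8, red, green, blue); there is no depth.
- bot.get_calibration(name): a dict with "fx", "fy", "cx", "cy" (pixels), "distortion" ([k1, k2, p1, p2, k3] as OpenCV has them; the pictures are not rectified), "R" (3x3) and "t" (3): a world point X has camera coordinates R X + t. Camera axes: x right, y down, z forward; pixel columns grow to the right and rows downward; lengths in mm; the calibration is good to about 2 mm. A picture is of the moment at which its call begins. get_calibration takes no time and is no camera call.
- bot.hand_in(): hands the job in; it is judged then, once.
Trained networks look in the newest picture that a camera, given by its name, has taken for a name from the list of things; names that differ only in an ending like _2 or _b are one class to them, and where a whole thing is asked for, a point or a joint stands for the part that bears it (a point fixed in the world has none). Each returns a list of dicts, best first, with "conf" (0 to 1); they miss things now and then, are a little off and sometimes report something else, mostly with a low value. They report only what shows in the picture. A call takes as long as a camera call.
- bot.find_in(label, camera): "box" ([left, top, width, height] in pixels, round what is visible of it).
The state is a dict: "t": time; "q": joint angles; "qvel": joint speeds; "effort": joint torques, N m; "tool_pos": TCP position; "ee_rot": TCP orientation; "contact_force": force on the tool from outside, world axes, zero at the start; "ft_torque": the same for the moment, N m; "width": finger opening in mm; "finger_force": force on a finger pad.
Only numpy, scipy, OpenCV 4.12 (cv2) and the standard library are available. Lean on these libraries where they do the work, as an engineer would, in place of code of your own. Each camera call takes 0.05 s, during which the arm holds its last target. There are 200 camera calls.

### The job

Check the sprung rod-rest stick with the yellow knob: hold it up by the knob and show its blue, then its orange, then its green side squarely to the middle of the scanner's red window from about a hand's breadth (10 cm) away, pausing for half a second at each. Then, keeping it upright, slide its black foot fully home under the blue U-shaped keeper on the bench, and pull the knob straight up against the inner spring until the red band on the rod has just come fully out of the collar, with no more than a finger's breadth (15 mm) of bare rod below the band. Finish while holding it there, at the mark and in the grip, and leave the other things on the bench where they are.

Things in the scene. Friction and masses are not known exactly. Their poses are not given: they have to be found in the camera images.
- stick: Sprung stick standing loose, 172 mm tall shut, about 290 g. Origin under its foot's centre, z up. Black foot 52 mm dia, 8 thick; aluminium tube 26 dia; black collar 30 dia, 116 to 126 up; yellow knob on top. Panels 18 wide, 30 to 95 mm up: orange on +x, blue on +y, green on -y; -x bare. Starts with orange within 50 degrees of world +x. Hung by the knob it stays shut (spring preload beats weight)
- rod (a joint): How far knob and inner rod are pulled out of the tube along the stick's z, m: 0 shut, 0.1 end stop. A spring pulls it in: 5.4 N at 0 plus 90 N/m (about 11 N at the mark). Steel rod 16 mm dia with a 10 mm wide red band, hidden in the tube when shut; the band's lower edge clears the collar at 0.060
- knob_mid (a point): Middle of the yellow knob, 153 mm above the foot's underside when shut; it moves with the rod. The knob is a round upright cylinder 30 mm in diameter, 42 mm tall (130 to 172 mm above the foot when shut), gripped from above at any yaw
- keeper: Fixed blue U plate on dark rails, open to its -x (roughly to the robot). Origin on the bench at the seat centre, z up. No floor: the foot slides in on the bench along +x. Plate underside 16 mm up, top 22; slot 36 wide, closed end at x = +18, so the tube stops at x = +5; rails 62 apart for the foot; mouth at x = -60; 102 wide over all. The foot lifts 8 mm before it catches under the plate
- scanner: Grey bench scanner on a black foot, fixed, 140 mm tall, 110 mm wide; its window faces its own -x (roughly towards the robot). Origin at the bench; z up
- eye (a point): Centre of the scanner's red window, on its front face, 110 mm above the bench; axes as the scanner's, so a part is shown on its -x side
- spare: Bystander: plain black stick with a grey knob, same size as the other (172 mm tall, foot 52 mm), standing loose; origin under its foot
- spool_white: Bystander: line spool, black rims with white line, 72 mm diameter, 26 mm tall, lying flat; origin under its centre
- spool_green: Bystander: line spool, black rims with green line, 90 mm diameter, 34 mm tall; origin under its centre
- jar: Bystander: jar with a red cap, 64 mm diameter, 75 mm tall; origin under its centre
- carton: Bystander: cardboard carton 90 x 120 x 50 mm tall; origin under its centre
- screwdriver: Bystander: screwdriver lying along its x, about 200 mm long, 26 mm tall; origin under its middle

How it is judged (in metres and radians):
On the way, in this order (a step that is already met when the one before it is completed fails the run):
1. blue side shown squarely to the scanner's window (y of eye in the frame of stick between 0.055 and 0.15 m and x of eye in the frame of stick between -0.03 and 0.03 m and z of eye in the frame of stick between 0.025 and 0.1 m and x of stick in the frame of eye between -0.15 and -0.055 m and y of stick in the frame of eye between -0.03 and 0.03 m and angle between stick's own z axis and vertical below 0.3 rad and height (world z) of stick above 0.008 m), for 0.25 s.
2. orange side shown squarely to the scanner's window (x of eye in the frame of stick between 0.055 and 0.15 m and y of eye in the frame of stick between -0.03 and 0.03 m and z of eye in the frame of stick between 0.025 and 0.1 m and x of stick in the frame of eye between -0.15 and -0.055 m and y of stick in the frame of eye between -0.03 and 0.03 m and angle between stick's own z axis and vertical below 0.3 rad and height (world z) of stick above 0.008 m), for 0.25 s.
3. green side shown squarely to the scanner's window (y of eye in the frame of stick between -0.15 and -0.055 m and x of eye in the frame of stick between -0.03 and 0.03 m and z of eye in the frame of stick between 0.025 and 0.1 m and x of stick in the frame of eye between -0.15 and -0.055 m and y of stick in the frame of eye between -0.03 and 0.03 m and angle between stick's own z axis and vertical below 0.3 rad and height (world z) of stick above 0.008 m), for 0.25 s.
4. the shut stick's foot is fully home under the keeper, upright (x of stick in the frame of keeper between -0.025 and 0.015 m and y of stick in the frame of keeper between -0.009 and 0.009 m and z of stick in the frame of keeper between -0.005 and 0.016 m and angle between stick's own z axis and vertical below 0.2 rad and value of joint rod below 0.03 m), for 0.1 s.
At the end, for the whole second after the job is handed in: Stick upright (0.2 rad), foot under the keeper (25 mm short of to 15 mm past the seat centre along the slot, 9 mm across), rod pulled out 57 to 76 mm and still (20 mm/s), foot pulling up on the keeper and fingers holding the stick with over 3 N each (x of stick in the frame of keeper between -0.025 and 0.015 m and y of stick in the frame of keeper between -0.009 and 0.009 m and z of stick in the frame of keeper between -0.005 and 0.016 m and angle between stick's own z axis and vertical below 0.2 rad and value of joint rod between 0.057 and 0.076 m and velocity of joint rod between -0.02 and 0.02 m/s and contact force between stick and keeper above 3 N and contact force between the fingers and stick above 3 N); the arm keeps its last pose, push and grip.
It fails at once if a bystander (spare stick, spool, jar, carton or screwdriver) is shifted by more than 30 mm (distance of any of spare, spool_white, spool_green, jar, carton, screwdriver from where it was at the start of the episode above 0.03 m).
It also fails if it takes over 58 s, if anything falls off the work surface, if the arm or the gripper's body presses on something with over 40 N, if the wrist force passes 120 N, or if a joint passes its speed limit or range.

## Working session

There is one attempt and no reset: what is moved stays moved. The work goes in short steps, Python scripts to look and compute and a tool call to move; the robot and the scene stay as the last step left them, time stands still between calls to the robot, and variables do not carry over. Pictures are saved under pics/ and viewed, at most 12 in all, crops included, and the job is handed in when it is done.

Besides the shell and the picture viewer there is one more tool, called after "Emit:" as name(argument=value, ...) on one line, values as JSON. apply_moves: Moves the arm, as the interface text tells. Its arguments: {"type":"object","properties":{"gripper":{"type":"array"},"slide":{"type":"array"},"dr":{"type":"array"}},"required":["gripper","slide","dr"]}

```bash
mkdir -p pics
python3 - <<'E'
from rig import bot
import cv2,numpy as np
for c in ("scene","top"):
    im=bot.camera(c); cv2.imwrite(f"pics/{c}0.png",im[:,:,::-1])
    k=bot.get_calibration(c); print(c,{a:np.round(b,3).tolist() for a,b in k.items()})
    for n in ["stick","knob_mid","keeper","scanner","spare","spool_white","spool_green","jar","carton","screwdriver"]:
        try:
            r=bot.find_in(n,c); print(n,[(np.round(d["box"]).tolist(),round(d["conf"],2)) for d in r[:2]])
        except Exception as e: print(n,e)
s=bot.sense();print(s["t"],s["tool_pos"],s["ee_rot"],s["width"])
E
```

```text
scene {'fx': 516.517, 'fy': 516.517, 'cx': 318.545, 'cy': 197.692, 'distortion': [-0.098, 0.0, 0.0, 0.0, 0.0], 'R': [[0.437, 0.9, -0.008], [0.619, -0.307, -0.723], [-0.652, 0.311, -0.691]], 't': [-237.972, -254.324, 1616.499]}
stick [([394.0, 117.0, 21.0, 59.0], 0.7)]
knob_mid [([404.0, 115.0, 12.0, 19.0], 0.62)]
keeper [([159.0, 259.0, 69.0, 66.0], 0.8)]
scanner [([312.0, 228.0, 64.0, 82.0], 0.76)]
spare [([427.0, 144.0, 27.0, 64.0], 0.88)]
spool_white [([322.0, 188.0, 30.0, 26.0], 0.96)]
spool_green [([264.0, 284.0, 43.0, 46.0], 0.59)]
jar [([193.0, 301.0, 34.0, 46.0], 0.61)]
carton [([420.0, 211.0, 65.0, 45.0], 0.7), ([241.0, 188.0, 76.0, 13.0], 0.42)]
screwdriver [([240.0, 190.0, 77.0, 11.0], 0.86)]
top {'fx': 464.24, 'fy': 464.24, 'cx': 319.905, 'cy': 204.48, 'distortion': [-0.122, 0.0, 0.0, 0.0, 0.0], 'R': [[-0.013, -0.999, -0.037], [-0.996, 0.016, -0.088], [0.088, 0.036, -0.995]], 't': [34.126, 569.392, 1118.081]}
stick [([184.0, 252.0, 36.0, 21.0], 0.62)]
knob_mid [([185.0, 254.0, 18.0, 10.0], 0.71), ([196.0, 126.0, 57.0, 48.0], 0.41)]
keeper []
scanner [([317.0, 123.0, 44.0, 44.0], 0.67), ([178.0, 187.0, 33.0, 26.0], 0.29)]
spare []
spool_white [([284.0, 232.0, 27.0, 28.0], 0.69)]
spool_green []
jar [([441.0, 171.0, 50.0, 52.0], 0.71), ([444.0, 136.0, 29.0, 24.0], 0.67)]
carton [([196.0, 126.0, 54.0, 48.0], 0.59)]
screwdriver [([320.0, 249.0, 68.0, 48.0], 0.76)]
1.1 [ 149.99631246 -632.47071915  302.68935169] [3.12031980e+00 3.64826334e-01 7.94315278e-05] 94.22538932745606
```

View pics/scene0.png

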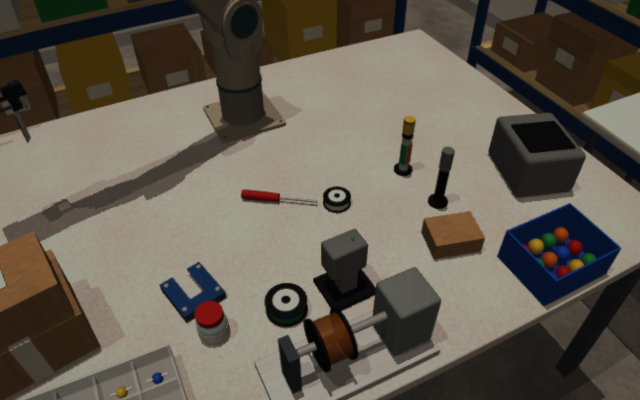

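View pics/top0.png

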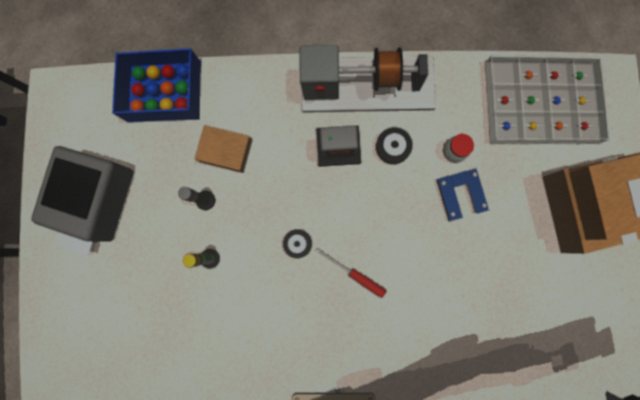

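The scene view shows the stick with knob at (408,126) and foot at (403,170), the scanner at (345,270), and the keeper at (192,290), open towards the robot. The top view shows the yellow knob at (190,260), the foot at (209,258), the scanner at (339,145) and the keeper at (463,195). Next I'll zoom in for the yaws.

```bash
cat > h.py <<'E'
import numpy as np,cv2
from rig import bot
def K(c):
    k=bot.get_calibration(c); return k,np.array([[k["fx"],0,k["cx"]],[0,k["fy"],k["cy"]],[0,0,1.]]),np.array(k["distortion"]),np.array(k["R"]),np.array(k["t"])
def px2w(c,uv,z):
    k,M,D,R,t=K(c); p=cv2.undistortPoints(np.array([[uv]],float),M,D)[0,0]
    d=R.T@np.array([p[0],p[1],1]); o=-R.T@t; return o+d*(z-o[2])/d[2]
def w2px(c,X):
    k,M,D,R,t=K(c); return cv2.projectPoints(np.array(X,float).reshape(-1,1,3),cv2.Rodrigues(R)[0],t,M,D)[0][:,0]
E
python3 - <<'E'
from h import *
s=cv2.imread("pics/scene0.png");t=cv2.imread("pics/top0.png")
def tile(im,x,y,w,h,W=266,H=300):
    return cv2.resize(im[y:y+h,x:x+w],(W,H),interpolation=cv2.INTER_CUBIC)
a=[tile(s,380,105,71,80),tile(s,305,225,80,90),tile(s,150,250,80,90)]
b=[tile(t,175,230,53,60),tile(t,310,115,53,60),tile(t,433,162,62,70)]
cv2.imwrite("pics/m0.png",np.vstack([np.hstack(a),np.hstack(b)]))
print("knobtop top",px2w("top",(189,260),172)); print("foot top",px2w("top",(209,258),8))
print("knob scene",px2w("scene",(409,118.5),172),"foot",px2w("scene",(403,170),8))
# keeper corners top
for c,uv in [("top",(438,180)),("top",(478,169)),("top",(488,209)),("top",(449,221))]: print("kc",px2w(c,uv,22)[:2])
E
```

```text
knobtop top [440.42115558 306.67225888 172.        ]
foot top [440.50060051 307.92279926   8.        ]
knob scene [438.99340898 308.72098041 172.        ] foot [448.24541968 304.59120001   8.        ]
kc [ 626.35598953 -267.88549589]
kc [ 652.62106107 -369.82936564]
kc [ 552.1735319  -390.49122372]
kc [ 524.17340223 -291.5581599 ]
```

View pics/m0.png

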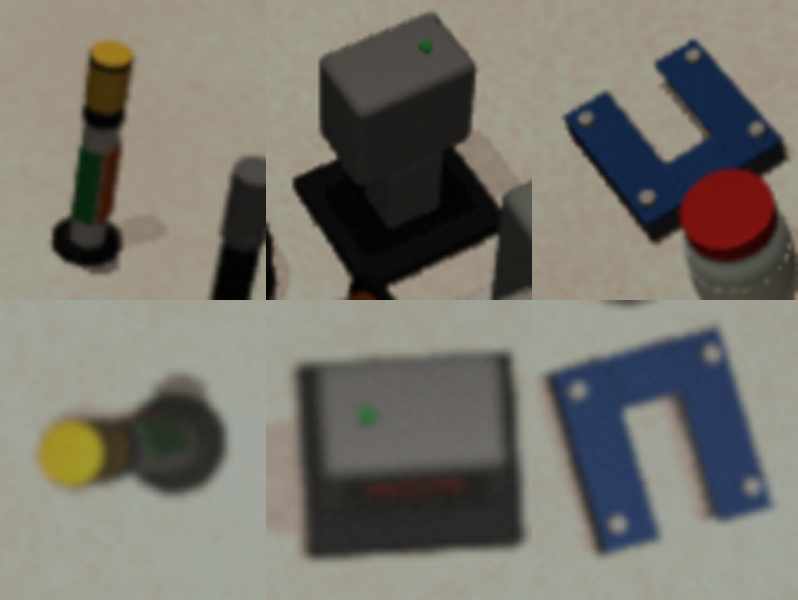

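Run:
```python
from h import *
from scipy.optimize import minimize_scalar,minimize
# keeper: rectify to z=22 plane, 1px=0.5mm
t=cv2.imread("pics/top0.png")
def rect_corners(z,mask,x0=480,y0=-430,n=440,s=0.5):
    pts=np.array([[x0+i*s,y0+j*s,z] for j in range(n) for i in range(n)]); m=w2px("top",pts).astype(np.float32).reshape(n,n,2)
    return cv2.remap(mask,m,None,cv2.INTER_LINEAR)
f=t.astype(int); mask=(np.clip((f[...,0]-f[...,2]-15)*6,0,255)).astype(np.uint8)
r=rect_corners(22,mask); b=(r>128).astype(np.uint8)
cs,_=cv2.findContours(b,cv2.RETR_EXTERNAL,cv2.CHAIN_APPROX_NONE); c=max(cs,key=cv2.contourArea)
(q,wh,a)=cv2.minAreaRect(c); print("keeper rect ctr",480+q[0]*.5,-430+q[1]*.5,"size",np.array(wh)*.5,"ang",a)
g=np.array([[1.,0]])
ang=np.radians(a if a<45 else a-90); ex=np.array([np.cos(ang),np.sin(ang)]); ey=np.array([-ex[1],ex[0]])
C0=np.array([480+q[0]*.5,-430+q[1]*.5])
# symmetrical slot mid
ys,xs=np.nonzero(b); P=np.c_[480+xs*.5,-430+ys*.5]-C0; X=P@ex;Y=P@ey
sel=abs(X+30)<15; yy=np.sort(Y[sel]); h=np.histogram(yy,bins=np.arange(-60,61,2)); print(h[0])
# closed end
sl=abs(Y)<8; print("closed end X",np.percentile(X[sl],1),"back",np.percentile(X[sl],99))
print("seat est", C0+ex*9, "yaw",np.degrees(ang))
# scanner
tl=lambda x,y:(310+x/5.02,115+y/5.02)
for z,l in [(140,[(52,65),(244,55),(56,175),(239,165)])]:
    p=[px2w("top",tl(*q),z)[:2] for q in l]; print("head",np.round(p,1).tolist()); d=p[0]-p[1]; print(np.linalg.norm(p[0]-p[1]),np.degrees(np.arctan2(-d[0],d[1])), np.linalg.norm(p[2]-p[3]), "front mid",(p[2]+p[3])/2)
    d=p[2]-p[3]; print("front yaw",np.degrees(np.arctan2(-d[0],d[1])))
l=[(32,67),(40,257),(256,243)]; p=[px2w("top",tl(*q),8)[:2] for q in l]; print("foot",np.round(p,1).tolist())
d=p[1]-p[2];print("foot front yaw",np.degrees(np.arctan2(-d[0],d[1])),np.linalg.norm(d)); d=p[0]-p[1];print("foot side yaw",np.degrees(np.arctan2(d[1],d[0])))
print("window",px2w("top",tl(149,188),110))
# scene head top corners
ts=lambda x,y:(305+x/3.325,225+y/3.333)
p=[px2w("scene",ts(*q),140)[:2] for q in [(56,58),(168,14),(209,68),(102,115)]]; print("scene head corners",np.round(p,1).tolist())
# stick yaw
base=np.array([441,307]); row=105+185/3.75
def edges(psi):
    out=[]
    for a0 in (-90,0):
        for sg in (-9,9):
            n=np.radians(psi+a0); d=np.array([np.cos(n),np.sin(n)]); e=np.array([-d[1],d[0]])
            xy=base+13*d+sg*e; ps=w2px("scene",[[*xy,z] for z in range(30,96)]); out.append(np.interp(row,ps[::-1,1],ps[::-1,0]))
    return np.array(out)
obs=380+np.array([77,102,104,119])/3.75
off=(lambda e:e)
tube=w2px("scene",[[*base,62]])[0]; print("axis px",tube,"obs axis",380+97/3.75, row)
for psi in range(-50,51,10): print(psi,np.round((edges(psi)-380)*3.75))
print("spare",px2w("top",(205,199),8),px2w("top",(187,193),172),"jar",px2w("top",(460,145),75),"sg",px2w("top",(394,145),34),"sw",px2w("top",(297,243),26))
```

```text
keeper rect ctr 590.0324401855469 -328.5319519042969 size [105.807724   99.0610199] ang 14.470293045043945
[  0   0   0   0   0  92 154 144 142 144 153 181 238 240 239 241 240 240
 240 216   0   0   0   0   0   0   0   0   0   0   0   0   0   0   0   0
   0   0   0  77 240 240 240 240 239 240 199 161 150 145 146 151 171 214
 130   0   0   0   0   0]
closed end X 25.612339706529546 back 52.412069597117366
seat est [ 598.74693614 -326.28304989] yaw 14.470293045043945
head [[733.0, 18.5], [735.8, -67.8], [682.6, 17.3], [685.6, -64.4]]
86.29724799514611 1.8732176559499145 81.77911522597927 front mid [684.10831278 -23.51461173]
front yaw 2.0729257832557293
foot [[766.2, 33.0], [668.4, 30.1], [673.5, -78.4]]
foot front yaw 2.700353406860536 108.61637808977116
foot side yaw 1.6677305486456824
window [681.96047498 -24.32833841 110.        ]
scene head corners [[690.2, -61.9], [688.5, 17.1], [738.8, 17.9], [742.5, -57.2]]
axis px [404.37221865 152.88908696] obs axis 405.8666666666667 154.33333333333334
-50 [76. 70. 74. 99.]
-40 [ 73.  72.  77. 103.]
-30 [ 71.  74.  80. 106.]
-20 [ 69.  77.  84. 109.]
-10 [ 69.  80.  88. 111.]
0 [ 68.  84.  92. 112.]
10 [ 69.  88.  96. 113.]
20 [ 70.  92. 100. 113.]
30 [ 72.  96. 103. 113.]
40 [ 74.  99. 106. 111.]
50 [ 77. 103. 109. 109.]
spare [590.13374706 319.13854168   8.        ] [586.92665607 312.50357009 172.        ] jar [ 702.68478343 -312.65805847   75.        ] sg [ 713.67895723 -159.58474226   34.        ] sw [475.89034338  83.25240678  26.        ]
```

The measurements agree with each other:
- **Stick:** (440,307), yaw about 25°.
- **Eye:** about (683,-24,110), yaw 2°.
- **Keeper seat:** about (597.5,-327.5), yaw 14°.

I'll turn the tool first so that tool x is at 115°.

Emit:
apply_moves(gripper=[0.094, 0.094, 0.094, 0.094, 0.094, 0.094, 0.094, 0.094, 0.094, 0.094, 0.094, 0.094, 0.094, 0.094, 0.094, 0.094, 0.094, 0.094], slide=[[0, 0, 0], [0, 0, 0], [0, 0, 0], [0, 0, 0], [0, 0, 0], [0, 0, 0], [0, 0, 0], [0, 0, 0], [0, 0, 0], [0, 0, 0], [0, 0, 0], [0, 0, 0], [0, 0, 0], [0, 0, 0], [0, 0, 0], [0, 0, 0], [0, 0, 0], [0, 0, 0]], dr=[[0, 0, -0.0985], [0, 0, -0.0985], [0, 0, -0.0985], [0, 0, -0.0985], [0, 0, -0.0985], [0, 0, -0.0985], [0, 0, -0.0985], [0, 0, -0.0985], [0, 0, -0.0985], [0, 0, -0.0985], [0, 0, -0.0985], [0, 0, -0.0985], [0, 0, -0.0985], [0, 0, -0.0985], [0, 0, -0.0985], [0, 0, -0.0985], [0, 0, -0.0985], [0, 0, -0.0985]])

```text
t: 2.6
tool_pos: [149.8, -632.5, 302.7]
ee_rot: [-1.684, -2.652, 0.0]
contact_force: [-0.1, 0.1, -0.5]
width: 94.4
finger_force: 0.0
```

```bash
cat >> h.py <<'E'
def st():
    s=bot.sense(); R=cv2.Rodrigues(np.array(s["ee_rot"]))[0]; print("t",round(s["t"],2),"p",np.round(s["tool_pos"],1),"xyaw",round(np.degrees(np.arctan2(R[1,0],R[0,0])),2),"z",np.round(R[:,2],3),"q",np.round(s["q"],2),"w",round(s["width"],1),"ff",s["finger_force"],"F",np.round(s["contact_force"],1)); return np.array(s["tool_pos"]),R
def go(*wps):
    p,R=st()
    for w in wps:
        d=R.T@(np.array(w)-p); n=int(np.ceil(np.linalg.norm(d)/38)); print(w,"total",np.round(d,1),"rows",n,"each m",np.round(d/n/1000,4).tolist()); p=np.array(w)
E
python3 -c "
from h import *
go((560,-150,303),(441,307,303),(441,307,231))"
```

```text
t 2.6 p [ 149.8 -632.5  302.7] xyaw 115.19 z [-0. -0. -1.] q [ 1.55  0.66 -0.44  1.51  0.31  1.04  1.47] w 94.4 ff 0.0 F [-0.1  0.1 -0.5]
(560, -150, 303) total [ 2.621e+02  5.765e+02 -4.000e-01] rows 17 each m [0.0154, 0.0339, -0.0]
(441, 307, 303) total [464.2  86.8  -0. ] rows 13 each m [0.0357, 0.0067, -0.0]
(441, 307, 231) total [-0.  0. 72.] rows 2 each m [-0.0, 0.0, 0.036]
```

Emit:
apply_moves(gripper=[0.094, 0.094, 0.094, 0.094, 0.094, 0.094, 0.094, 0.094, 0.094, 0.094, 0.094, 0.094, 0.094, 0.094, 0.094, 0.094, 0.094], slide=[[0.0154, 0.0339, 0], [0.0154, 0.0339, 0], [0.0154, 0.0339, 0], [0.0154, 0.0339, 0], [0.0154, 0.0339, 0], [0.0154, 0.0339, 0], [0.0154, 0.0339, 0], [0.0154, 0.0339, 0], [0.0154, 0.0339, 0], [0.0154, 0.0339, 0], [0.0154, 0.0339, 0], [0.0154, 0.0339, 0], [0.0154, 0.0339, 0], [0.0154, 0.0339, 0], [0.0154, 0.0339, 0], [0.0154, 0.0339, 0], [0.0154, 0.0339, 0]], dr=[[0, 0, 0], [0, 0, 0], [0, 0, 0], [0, 0, 0], [0, 0, 0], [0, 0, 0], [0, 0, 0], [0, 0, 0], [0, 0, 0], [0, 0, 0], [0, 0, 0], [0, 0, 0], [0, 0, 0], [0, 0, 0], [0, 0, 0], [0, 0, 0], [0, 0, 0]])

```text
t: 4.02
tool_pos: [563.3, -150.8, 302.9]
ee_rot: [1.69, 2.648, -0.0]
contact_force: [0.3, -0.4, 0.1]
width: 93.9
finger_force: 0.0
```

Emit:
apply_moves(gripper=[0.094, 0.094, 0.094, 0.094, 0.094, 0.094, 0.094, 0.094, 0.094, 0.094, 0.094, 0.094, 0.094, 0.094], slide=[[0.0357, 0.0067, 0], [0.0357, 0.0067, 0], [0.0357, 0.0067, 0], [0.0357, 0.0067, 0], [0.0357, 0.0067, 0], [0.0357, 0.0067, 0], [0.0357, 0.0067, 0], [0.0357, 0.0067, 0], [0.0357, 0.0067, 0], [0.0357, 0.0067, 0], [0.0357, 0.0067, 0], [0.0357, 0.0067, 0], [0.0357, 0.0067, 0], [0, 0, 0]], dr=[[0, 0, 0], [0, 0, 0], [0, 0, 0], [0, 0, 0], [0, 0, 0], [0, 0, 0], [0, 0, 0], [0, 0, 0], [0, 0, 0], [0, 0, 0], [0, 0, 0], [0, 0, 0], [0, 0, 0], [0, 0, 0]])

```text
t: 5.18
tool_pos: [442.4, 313.9, 303.6]
ee_rot: [-1.674, -2.654, -0.01]
contact_force: [0.3, -0.2, 1.4]
width: 94.0
finger_force: 0.0
```

```bash
python3 -c "
from h import *
go((441,307,303),(441,307,233))
im=bot.camera('top');cv2.imwrite('pics/t1.png',im[:,:,::-1])
im=bot.camera('scene');cv2.imwrite('pics/s1.png',cv2.resize(im[70:220,330:490,::-1],(640,600),interpolation=2))"
```

```text
t 5.18 p [442.4 313.9 303.6] xyaw 115.52 z [-0.     0.007 -1.   ] q [-0.33  0.51 -0.5   1.81  0.3   0.89 -0.52] w 94.0 ff 0.0 F [ 0.3 -0.2  1.4]
(441, 307, 303) total [-5.6 -4.2  0.5] rows 1 each m [-0.0056, -0.0042, 0.0005]
(441, 307, 233) total [-0.5 -0.2 70. ] rows 2 each m [-0.0002, -0.0001, 0.035]
```

View pics/s1.png

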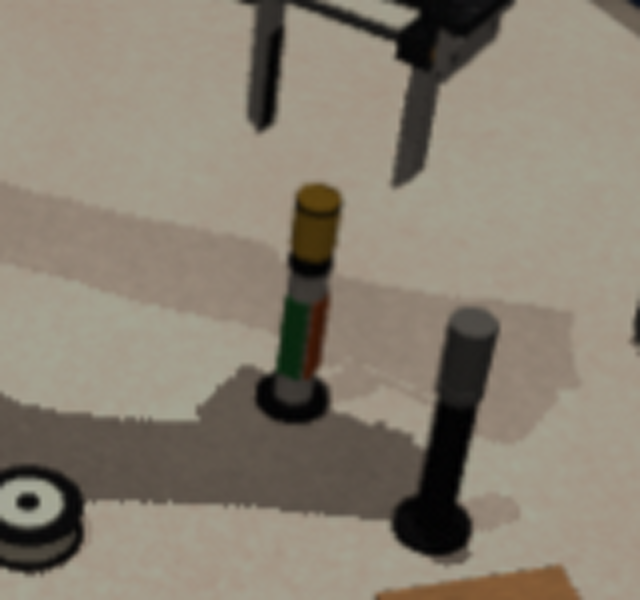

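Fingertips at about (262,125) and (405,180) straddle the knob at (318,200), and the green/orange edge agrees with yaw 25°. I'll let the arm settle, then check again before descending.

Emit:
apply_moves(gripper=[0.094, 0.094, 0.094], slide=[[0, 0, 0], [0, 0, 0], [0, 0, 0]], dr=[[0, 0, 0], [0, 0, 0], [0, 0, 0]])

```text
t: 5.53
tool_pos: [446.5, 303.7, 302.6]
ee_rot: [1.693, 2.645, -0.001]
contact_force: [-0.4, 0.4, -0.0]
width: 93.9
finger_force: 0.0
```

```bash
python3 -c "
from h import *
go((441,307,233))
for c,z in (('scene',206),): print(w2px(c,[[441,307,172],[443,310,206]])*1, (330+318/4,70+198/4),(330+333/4,70+152/4))"
```

```text
t 5.53 p [446.5 303.7 302.6] xyaw 114.76 z [ 0.    -0.001 -1.   ] q [-0.32  0.51 -0.5   1.82  0.3   0.89 -0.52] w 93.9 ff 0.0 F [-0.4  0.4 -0. ]
(441, 307, 233) total [ 5.4 -3.6 69.6] rows 2 each m [0.0027, -0.0018, 0.0348]
[[408.86744279 119.08168625]
 [411.79188581 107.97603852]] (409.5, 119.5) (413.25, 108.0)
```

Emit:
apply_moves(gripper=[0.094, 0.094, 0.094, 0.094, 0.094, 0.094], slide=[[0.0054, -0.0036, 0], [0, 0, 0], [0, 0, 0.024], [0, 0, 0.024], [0, 0, 0.0215], [0, 0, 0]], dr=[[0, 0, 0], [0, 0, 0], [0, 0, 0], [0, 0, 0], [0, 0, 0], [0, 0, 0]])

```text
t: 6.03
tool_pos: [438.6, 307.0, 229.9]
ee_rot: [-1.689, -2.646, 0.01]
contact_force: [-0.0, 1.0, -0.8]
width: 93.9
finger_force: 0.0
```

Emit:
apply_moves(gripper=[0.02, 0.02, 0.02, 0.02, 0.02, 0.02, 0.02, 0.02, 0.02, 0.02, 0.02, 0.02], slide=[[0, 0, 0], [0, 0, 0], [0, 0, 0], [0, 0, 0], [0, 0, 0], [0, 0, 0], [0, 0, 0], [0, 0, 0], [0, 0, 0], [0, 0, 0], [0, 0, 0], [0, 0, 0]], dr=[[0, 0, 0], [0, 0, 0], [0, 0, 0], [0, 0, 0], [0, 0, 0], [0, 0, 0], [0, 0, 0], [0, 0, 0], [0, 0, 0], [0, 0, 0], [0, 0, 0], [0, 0, 0]])

```text
t: 7.03
tool_pos: [440.0, 308.7, 233.1]
ee_rot: [-1.69, -2.648, 0.001]
contact_force: [-0.1, -0.6, 0.7]
width: 29.6
finger_force: 30.0
```

```bash
python3 -c "
from h import *
go((441,307,282))"
```

```text
t 7.03 p [440.  308.7 233.1] xyaw 114.92 z [-0. -0. -1.] q [-0.37  0.6  -0.45  1.89  0.37  0.73 -0.59] w 29.6 ff 29.987534880638123 F [-0.1 -0.6  0.7]
(441, 307, 282) total [ -1.9   0.1 -48.9] rows 2 each m [-0.001, 0.0001, -0.0244]
```

Gripped: width 29.6 mm, 30 N. Next, lift 50 mm and turn so that blue will face the scanner.

Emit:
apply_moves(gripper=[0.02, 0.02, 0.02, 0.02, 0.02], slide=[[0, 0, -0.005], [0, 0, -0.015], [0, 0, -0.015], [0, 0, -0.015], [0, 0, 0]], dr=[[0, 0, 0], [0, 0, 0], [0, 0, 0], [0, 0, 0], [0, 0, 0]])

```text
t: 7.45
tool_pos: [441.0, 309.8, 285.6]
ee_rot: [1.689, 2.647, 0.007]
contact_force: [0.4, 0.5, -1.8]
width: 29.9
finger_force: 30.0
```

Emit:
apply_moves(gripper=[0.02, 0.02, 0.02, 0.02, 0.02, 0.02, 0.02, 0.02, 0.02, 0.02, 0.02, 0.02, 0.02, 0.02, 0.02, 0.02, 0.02, 0.02, 0.02, 0.02], slide=[[0, 0, 0], [0, 0, 0], [0, 0, 0], [0, 0, 0], [0, 0, 0], [0, 0, 0], [0, 0, 0], [0, 0, 0], [0, 0, 0], [0, 0, 0], [0, 0, 0], [0, 0, 0], [0, 0, 0], [0, 0, 0], [0, 0, 0], [0, 0, 0], [0, 0, 0], [0, 0, 0], [0, 0, 0], [0, 0, 0]], dr=[[0, 0, 0.05], [0, 0, 0.109], [0, 0, 0.109], [0, 0, 0.109], [0, 0, 0.109], [0, 0, 0.109], [0, 0, 0.109], [0, 0, 0.109], [0, 0, 0.109], [0, 0, 0.109], [0, 0, 0.109], [0, 0, 0.109], [0, 0, 0.109], [0, 0, 0.109], [0, 0, 0.109], [0, 0, 0.109], [0, 0, 0.109], [0, 0, 0.109], [0, 0, 0.069], [0, 0, 0]])

```text
t: 9.12
tool_pos: [439.7, 308.5, 282.3]
ee_rot: [3.14, 0.051, -0.001]
contact_force: [0.6, -0.2, -2.4]
width: 29.9
finger_force: 30.0
```

```bash
python3 -c "
from h import *
go((583,-27.5,283))
im=bot.camera('scene');cv2.imwrite('pics/s2.png',cv2.resize(im[50:200,330:490,::-1],(640,600),interpolation=2))"
```

```text
t 9.12 p [439.7 308.5 282.3] xyaw 1.85 z [-0.001 -0.001 -1.   ] q [-0.71  0.49  0.07  1.86 -0.04  0.79 -2.16] w 29.9 ff 29.985211193561554 F [ 0.6 -0.2 -2.4]
(583, -27.5, 283) total [ 1.324e+02  3.405e+02 -3.000e-01] rows 10 each m [0.0132, 0.034, -0.0]
```

View pics/s2.png

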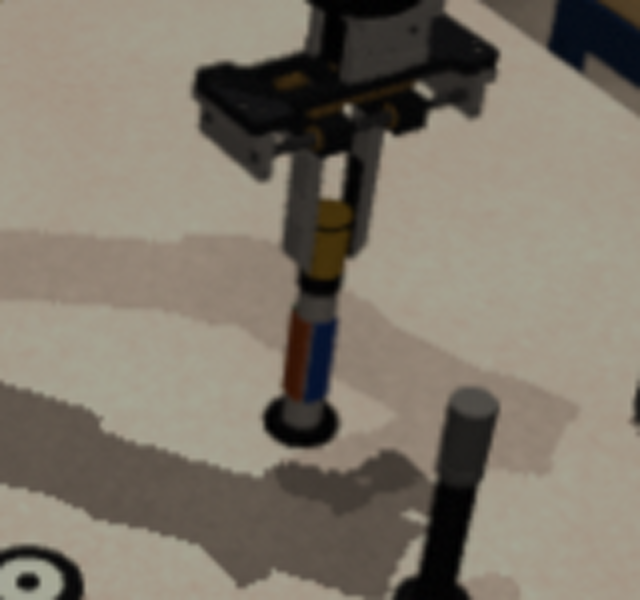

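The stick hangs upright off the bench. Its orange/blue edge is centred at (309,360), which matches a stick yaw of about -88° as wanted. Now move it to the scanner.

Emit:
apply_moves(gripper=[0.02, 0.02, 0.02, 0.02, 0.02, 0.02, 0.02, 0.02, 0.02, 0.02, 0.02, 0.02, 0.02, 0.02, 0.02, 0.02, 0.02, 0.02], slide=[[0.006, 0.015, 0], [0.0132, 0.034, 0], [0.0132, 0.034, 0], [0.0132, 0.034, 0], [0.0132, 0.034, 0], [0.0132, 0.034, 0], [0.0132, 0.034, 0], [0.0132, 0.034, 0], [0.0132, 0.034, 0], [0.0132, 0.034, 0], [0.0072, 0.019, 0], [0, 0, 0], [0, 0, 0], [0, 0, 0], [0, 0, 0], [0, 0, 0], [0, 0, 0], [0, 0, 0]], dr=[[0, 0, 0], [0, 0, 0], [0, 0, 0], [0, 0, 0], [0, 0, 0], [0, 0, 0], [0, 0, 0], [0, 0, 0], [0, 0, 0], [0, 0, 0], [0, 0, 0], [0, 0, 0], [0, 0, 0], [0, 0, 0], [0, 0, 0], [0, 0, 0], [0, 0, 0], [0, 0, 0]])

```text
t: 10.67
tool_pos: [583.5, -25.7, 283.3]
ee_rot: [-3.141, -0.056, -0.0]
contact_force: [-0.3, -0.6, -2.4]
width: 29.8
finger_force: 30.0
```

```bash
python3 -c "
from h import *
go((583,-27.5,283))
im=bot.camera('scene');a=cv2.resize(im[130:330,230:410,::-1],(540,600),interpolation=2)
im=bot.camera('top');b=cv2.resize(im[100:240,280:340+40,::-1],(260,364),interpolation=2);b=cv2.copyMakeBorder(b,0,236,0,0,cv2.BORDER_CONSTANT)
cv2.imwrite('pics/s3.png',np.hstack([a,b]))"
```

```text
t 10.67 p [583.5 -25.7 283.3] xyaw 2.03 z [ 0.  0. -1.] q [-0.05  0.56  0.07  1.73 -0.05  0.86 -1.49] w 29.8 ff 29.98417764902115 F [-0.3 -0.6 -2.4]
(583, -27.5, 283) total [-0.5  1.8  0.3] rows 1 each m [-0.0005, 0.0018, 0.0003]
```

View pics/s3.png

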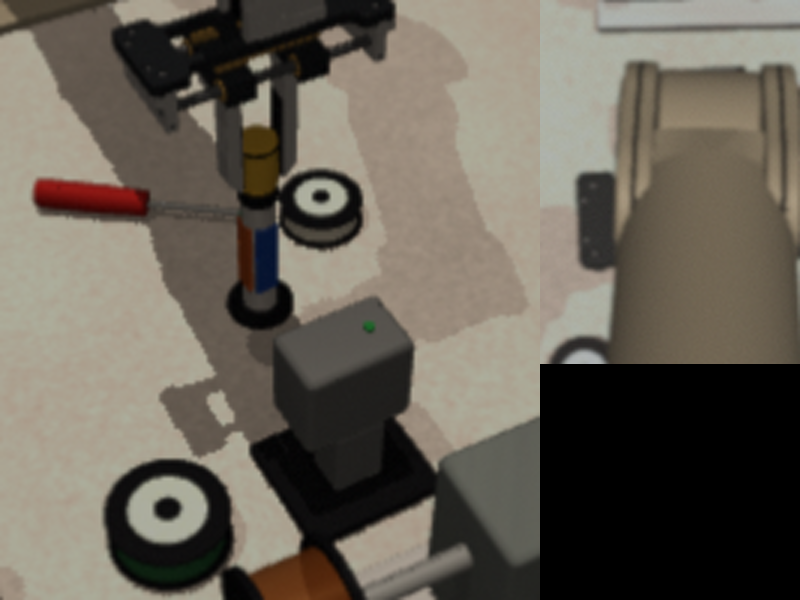

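Blue (265,255) faces the scanner, with the stick in front of its window. I'll pause a little longer, then turn to orange and then green.

Emit:
apply_moves(gripper=[0.02, 0.02, 0.02, 0.02, 0.02, 0.02, 0.02, 0.02, 0.02, 0.02, 0.02, 0.02, 0.02, 0.02, 0.02, 0.02, 0.02, 0.02, 0.02, 0.02], slide=[[0, 0.0015, 0], [0, 0, 0], [0, 0, 0], [0, 0, 0], [0, 0, 0], [0, 0, 0], [0, 0, 0], [0, 0, 0], [0, 0, 0], [0, 0, 0], [0, 0, 0], [0, 0, 0], [0, 0, 0], [0, 0, 0], [0, 0, 0], [0, 0, 0], [0, 0, 0], [0, 0, 0], [0, 0, 0], [0, 0, 0]], dr=[[0, 0, 0], [0, 0, 0], [0, 0, 0], [0, 0, 0], [0, 0, -0.05], [0, 0, -0.1], [0, 0, -0.1], [0, 0, -0.1], [0, 0, -0.1], [0, 0, -0.1], [0, 0, -0.1], [0, 0, -0.1], [0, 0, -0.1], [0, 0, -0.1], [0, 0, -0.1], [0, 0, -0.1], [0, 0, -0.1], [0, 0, -0.1], [0, 0, -0.1], [0, 0, -0.1]])

```text
t: 12.43
tool_pos: [583.6, -28.3, 283.2]
ee_rot: [2.202, 2.241, -0.0]
contact_force: [-0.7, -0.4, -2.8]
width: 29.6
finger_force: 30.0
```

Emit:
apply_moves(gripper=[0.02, 0.02, 0.02, 0.02, 0.02, 0.02, 0.02, 0.02, 0.02, 0.02], slide=[[0, 0, 0], [0, 0, 0], [0, 0, 0], [0, 0, 0], [0, 0, 0], [0, 0, 0], [0, 0, 0], [0, 0, 0], [0, 0, 0], [0, 0, 0]], dr=[[0, 0, -0.021], [0, 0, 0], [0, 0, 0], [0, 0, 0], [0, 0, 0], [0, 0, 0], [0, 0, 0], [0, 0, 0], [0, 0, 0], [0, 0, 0]])

```text
t: 13.27
tool_pos: [583.6, -28.1, 283.2]
ee_rot: [2.183, 2.259, 0.0]
contact_force: [0.1, -1.6, -2.1]
width: 29.6
finger_force: 30.0
```

```bash
python3 -c "
from h import *
go((583,-27.5,283))
im=bot.camera('scene');a=cv2.resize(im[130:250,260:380,::-1],(480,480),interpolation=2)
cv2.imwrite('pics/s4.png',a)"
```

```text
t 13.27 p [583.6 -28.1 283.2] xyaw 91.94 z [ 0. -0. -1.] q [ 0.24  0.58 -0.37  1.72  0.26  0.89 -0.21] w 29.6 ff 29.98431086540222 F [ 0.1 -1.6 -2.1]
(583, -27.5, 283) total [ 0.6 -0.6  0.2] rows 1 each m [0.0006, -0.0006, 0.0002]
```

View pics/s4.png

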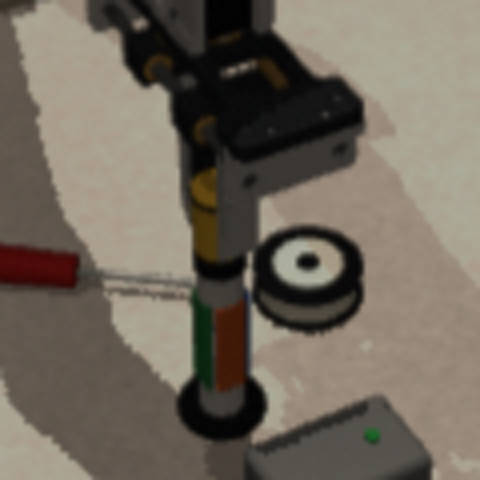

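Orange (231,345) faces the scanner, with green on the left. Now green.

Emit:
apply_moves(gripper=[0.02, 0.02, 0.02, 0.02, 0.02, 0.02, 0.02, 0.02, 0.02, 0.02, 0.02, 0.02, 0.02, 0.02, 0.02, 0.02, 0.02], slide=[[0, 0, 0], [0, 0, 0], [0, 0, 0], [0, 0, 0], [0, 0, 0], [0, 0, 0], [0, 0, 0], [0, 0, 0], [0, 0, 0], [0, 0, 0], [0, 0, 0], [0, 0, 0], [0, 0, 0], [0, 0, 0], [0, 0, 0], [0, 0, 0], [0, 0, 0]], dr=[[0, 0, -0.05], [0, 0, -0.1], [0, 0, -0.1], [0, 0, -0.1], [0, 0, -0.1], [0, 0, -0.1], [0, 0, -0.1], [0, 0, -0.1], [0, 0, -0.1], [0, 0, -0.1], [0, 0, -0.1], [0, 0, -0.1], [0, 0, -0.1], [0, 0, -0.1], [0, 0, -0.1], [0, 0, -0.1], [0, 0, -0.07]])

```text
t: 14.73
tool_pos: [583.7, -28.5, 283.1]
ee_rot: [0.137, -3.139, 0.0]
contact_force: [-0.8, -0.5, -3.8]
width: 29.5
finger_force: 30.0
```

Emit:
apply_moves(gripper=[0.02, 0.02, 0.02, 0.02, 0.02, 0.02, 0.02, 0.02], slide=[[0, 0, 0], [0, 0, 0], [0, 0, 0], [0, 0, 0], [0, 0, 0], [0, 0, 0], [0, 0, 0], [0, 0, 0]], dr=[[0, 0, 0], [0, 0, 0], [0, 0, 0], [0, 0, 0], [0, 0, 0], [0, 0, 0], [0, 0, 0], [0, 0, 0]])

```text
t: 15.4
tool_pos: [583.6, -28.0, 283.2]
ee_rot: [-0.13, 3.139, -0.0]
contact_force: [0.3, -0.5, -3.0]
width: 29.6
finger_force: 30.0
```

```bash
python3 -c "
from h import *
go((583,-27.5,283))
im=bot.camera('scene');a=cv2.resize(im[130:250,260:380,::-1],(480,480),interpolation=2)
cv2.imwrite('pics/s5.png',a)
f=bot.find_in('stick','scene');print(f)"
```

```text
t 15.4 p [583.6 -28.  283.2] xyaw -175.24 z [ 0. -0. -1.] q [ 0.49  0.67 -0.81  1.71  0.56  1.01  1.13] w 29.6 ff 29.984232187271118 F [ 0.3 -0.5 -3. ]
(583, -27.5, 283) total [0.6 0.6 0.2] rows 1 each m [0.0006, 0.0006, 0.0002]
[{'box': [304.0, 174.4, 20.8, 64.3], 'conf': 0.62}, {'box': [307.9, 171.3, 17.0, 25.8], 'conf': 0.3}]
```

View pics/s5.png

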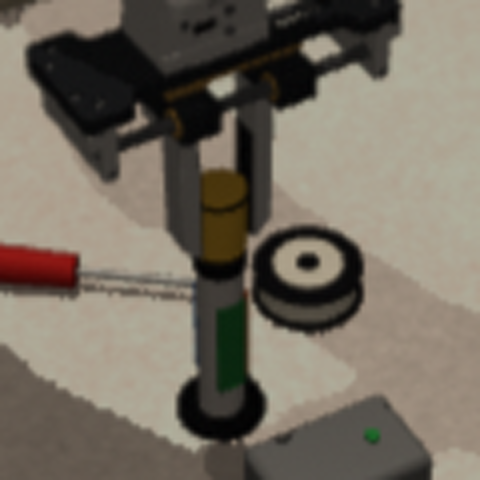

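Green (231,345) faces the scanner, held for over half a second. Now turn to 104° (tool y along the slot) and work out the route to the keeper mouth.

Emit:
apply_moves(gripper=[0.02, 0.02, 0.02, 0.02, 0.02, 0.02, 0.02, 0.02, 0.02, 0.02, 0.02, 0.02, 0.02, 0.02, 0.02, 0.02], slide=[[0, 0, 0], [0, 0, 0], [0, 0, 0], [0, 0, 0], [0, 0, 0], [0, 0, 0], [0, 0, 0], [0, 0, 0], [0, 0, 0], [0, 0, 0], [0, 0, 0], [0, 0, 0], [0, 0, 0], [0, 0, 0], [0, 0, 0], [0, 0, 0]], dr=[[0, 0, 0.05], [0, 0, 0.1], [0, 0, 0.1], [0, 0, 0.1], [0, 0, 0.1], [0, 0, 0.1], [0, 0, 0.1], [0, 0, 0.1], [0, 0, 0.1], [0, 0, 0.1], [0, 0, 0.1], [0, 0, 0.1], [0, 0, 0.1], [0, 0, 0.1], [0, 0, 0.06], [0, 0, 0]])

```text
t: 16.83
tool_pos: [583.6, -27.7, 283.3]
ee_rot: [1.936, 2.474, 0.0]
contact_force: [-0.1, -0.2, -2.6]
width: 29.6
finger_force: 30.0
```

```bash
python3 -c "
from h import *
go((490.8,-354.2,283),(490.8,-354.2,236),(597.5,-327.6,236))"
```

```text
t 16.83 p [583.6 -27.7 283.3] xyaw 103.92 z [ 0. -0. -1.] q [ 0.27  0.58 -0.43  1.72  0.3   0.9  -0.04] w 29.6 ff 29.985043108463287 F [-0.1 -0.2 -2.6]
(490.8, -354.2, 283) total [-294.5 -168.7    0.3] rows 9 each m [-0.0327, -0.0187, 0.0]
(490.8, -354.2, 236) total [ 0. -0. 47.] rows 2 each m [0.0, -0.0, 0.0235]
(597.5, -327.6, 236) total [1.0e-01 1.1e+02 0.0e+00] rows 3 each m [0.0, 0.0367, 0.0]
```

Emit:
apply_moves(gripper=[0.02, 0.02, 0.02, 0.02, 0.02, 0.02, 0.02, 0.02, 0.02, 0.02, 0.02, 0.02, 0.02, 0.02, 0.02], slide=[[-0.0145, -0.0087, 0], [-0.028, -0.016, 0], [-0.028, -0.016, 0], [-0.028, -0.016, 0], [-0.028, -0.016, 0], [-0.028, -0.016, 0], [-0.028, -0.016, 0], [-0.028, -0.016, 0], [-0.028, -0.016, 0], [-0.028, -0.016, 0], [-0.028, -0.016, 0], [0, 0, 0], [0, 0, 0], [0, 0, 0], [0, 0, 0]], dr=[[0, 0, 0], [0, 0, 0], [0, 0, 0], [0, 0, 0], [0, 0, 0], [0, 0, 0], [0, 0, 0], [0, 0, 0], [0, 0, 0], [0, 0, 0], [0, 0, 0], [0, 0, 0], [0, 0, 0], [0, 0, 0], [0, 0, 0]])

```text
t: 18.08
tool_pos: [491.8, -352.9, 283.2]
ee_rot: [-1.931, -2.478, -0.002]
contact_force: [-0.3, -0.0, -2.7]
width: 29.1
finger_force: 30.0
```

```bash
python3 -c "
from h import *
go((490.8,-354.2,283),(490.8,-354.2,236))
im=bot.camera('scene')[:,:,::-1];a=cv2.resize(im[190:350,110:270],(640,600),interpolation=2)
cv2.imwrite('pics/s6.png',a)
# predicted keeper outline for check
e=np.array([np.cos(np.radians(14)),np.sin(np.radians(14))]);n=np.array([-e[1],e[0]]);S=np.array([597.5,-327.6])
P=[(-60,51),(42,51),(42,-51),(-60,-51),(-60,18),(18,18),(18,-18),(-60,-18)]
p=w2px('scene',[[*(S+x*e+y*n),22] for x,y in P]);print(np.round((p-[110,190])*[4,3.75]).tolist())
p=w2px('scene',[[490.8,-354.2,50]]);print((p-[110,190])*[4,3.75])"
```

```text
t 18.08 p [ 491.8 -352.9  283.2] xyaw 104.15 z [ 0.001  0.001 -1.   ] q [ 0.84  0.61 -0.43  1.66  0.3   0.93  0.55] w 29.1 ff 29.984904527664185 F [-0.3 -0.  -2.7]
(490.8, -354.2, 283) total [-1.  -1.3  0.2] rows 1 each m [-0.001, -0.0013, 0.0002]
(490.8, -354.2, 236) total [-0. -0. 47.] rows 2 each m [-0.0, -0.0, 0.0235]
[[357.0, 270.0], [454.0, 375.0], [289.0, 471.0], [197.0, 356.0], [307.0, 297.0], [378.0, 379.0], [321.0, 412.0], [250.0, 328.0]]
[[225.59666404 232.41690167]]
```

View pics/s6.png

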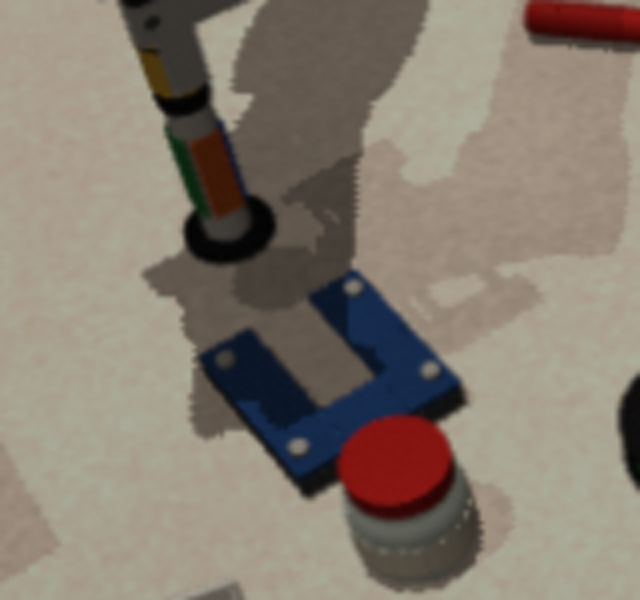

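The view matches the predicted keeper outline to about 2 mm, with the slot mouth at (309,297)/(252,330) and the foot at (229,229) in line with it. Descend and go halfway in.

Emit:
apply_moves(gripper=[0.02, 0.02, 0.02, 0.02, 0.02, 0.02, 0.02, 0.02, 0.02, 0.02, 0.02, 0.02, 0.02, 0.02, 0.02], slide=[[-0.001, -0.001, 0.011], [0, 0, 0.012], [0, 0, 0.012], [0, 0, 0.0095], [0, 0, 0.003], [0, 0, 0], [0, 0, 0], [0, 0.006, 0], [0, 0.009, 0], [0, 0.009, 0], [0, 0.009, 0], [0, 0.009, 0], [0, 0.009, 0], [0, 0.009, 0], [0, 0, 0]], dr=[[0, 0, 0], [0, 0, 0], [0, 0, 0], [0, 0, 0], [0, 0, 0], [0, 0, 0], [0, 0, 0], [0, 0, 0], [0, 0, 0], [0, 0, 0], [0, 0, 0], [0, 0, 0], [0, 0, 0], [0, 0, 0], [0, 0, 0]])

```text
t: 19.38
tool_pos: [551.2, -339.8, 235.7]
ee_rot: [1.931, 2.476, 0.004]
contact_force: [0.5, -0.2, -2.7]
width: 29.4
finger_force: 30.0
```

```bash
python3 -c "
from h import *
go((598,-327.5,236))
im=bot.camera('scene')[:,:,::-1];a=cv2.resize(im[230:330,150:250],(600,600),interpolation=2)
cv2.imwrite('pics/s7.png',a)"
```

```text
t 19.38 p [ 551.2 -339.8  235.7] xyaw 104.11 z [ 0.003  0.001 -1.   ] q [ 0.74  0.72 -0.4   1.58  0.33  0.9   0.47] w 29.4 ff 29.985062777996063 F [ 0.5 -0.2 -2.7]
(598, -327.5, 236) total [ 0.6 48.4 -0.1] rows 2 each m [0.0003, 0.0242, -0.0001]
```

View pics/s7.png

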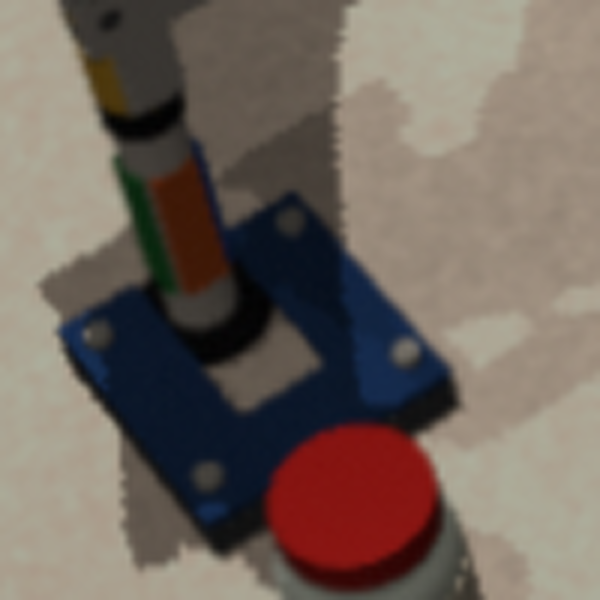

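The foot is under the plate, with the tube (205,310) centred in the slot and no contact force. Continue home.

Emit:
apply_moves(gripper=[0.02, 0.02, 0.02, 0.02, 0.02, 0.02, 0.02, 0.02, 0.02, 0.02, 0.02], slide=[[0, 0.005, 0], [0, 0.008, 0], [0, 0.008, 0], [0, 0.008, 0], [0, 0.008, 0], [0, 0.005, 0], [0, 0.004, 0], [0, 0.002, 0], [0, 0, 0], [0, 0, 0], [0, 0, 0]], dr=[[0, 0, 0], [0, 0, 0], [0, 0, 0], [0, 0, 0], [0, 0, 0], [0, 0, 0], [0, 0, 0], [0, 0, 0], [0, 0, 0], [0, 0, 0], [0, 0, 0]])

```text
t: 20.35
tool_pos: [594.7, -330.1, 235.6]
ee_rot: [-1.935, -2.475, 0.001]
contact_force: [-0.1, -0.2, -3.5]
width: 29.4
finger_force: 30.0
```

```bash
python3 -c "
from h import *
go((598,-327.5,236))"
```

```text
t 20.35 p [ 594.7 -330.1  235.6] xyaw 103.95 z [-0.001 -0.    -1.   ] q [ 0.68  0.77 -0.4   1.48  0.33  0.96  0.44] w 29.4 ff 29.98466581106186 F [-0.1 -0.2 -3.5]
(598, -327.5, 236) total [ 1.7  3.8 -0.4] rows 1 each m [0.0017, 0.0038, -0.0004]
```

Emit:
apply_moves(gripper=[0.02, 0.02, 0.02, 0.02, 0.02, 0.02, 0.02, 0.02, 0.02, 0.02, 0.02, 0.02, 0.02, 0.02, 0.02, 0.02, 0.02], slide=[[0.0015, 0.003, 0], [0, 0, 0], [0, 0, 0], [0, 0, 0], [0, 0, -0.003], [0, 0, -0.006], [0, 0, -0.006], [0, 0, -0.006], [0, 0, -0.006], [0, 0, -0.006], [0, 0, -0.006], [0, 0, -0.006], [0, 0, -0.006], [0, 0, -0.006], [0, 0, -0.003], [0, 0, 0], [0, 0, 0]], dr=[[0, 0, 0], [0, 0, 0], [0, 0, 0], [0, 0, 0], [0, 0, 0], [0, 0, 0], [0, 0, 0], [0, 0, 0], [0, 0, 0], [0, 0, 0], [0, 0, 0], [0, 0, 0], [0, 0, 0], [0, 0, 0], [0, 0, 0], [0, 0, 0], [0, 0, 0]])

```text
t: 21.77
tool_pos: [597.4, -327.5, 295.5]
ee_rot: [-1.934, -2.475, 0.0]
contact_force: [-1.0, 0.9, -10.6]
width: 29.4
finger_force: 30.0
```

```bash
python3 -c "
from h import *
go((597,-328,307))"
```

```text
t 21.77 p [ 597.4 -327.5  295.5] xyaw 103.98 z [-0.001  0.    -1.   ] q [ 0.69  0.71 -0.41  1.42  0.3   1.08  0.46] w 29.4 ff 29.97578501701355 F [ -1.    0.9 -10.6]
(597, -328, 307) total [ -0.4  -0.5 -11.5] rows 1 each m [-0.0004, -0.0005, -0.0115]
```

Emit:
apply_moves(gripper=[0.02, 0.02, 0.02, 0.02, 0.02, 0.02, 0.02, 0.02], slide=[[0, 0, -0.004], [0, 0, -0.004], [0, 0, -0.0035], [0, 0, 0], [0, 0, 0], [0, 0, 0], [0, 0, 0], [0, 0, 0]], dr=[[0, 0, 0], [0, 0, 0], [0, 0, 0], [0, 0, 0], [0, 0, 0], [0, 0, 0], [0, 0, 0], [0, 0, 0]])

```text
t: 22.43
tool_pos: [597.5, -327.5, 307.0]
ee_rot: [-1.934, -2.475, 0.0]
contact_force: [-1.3, 0.3, -11.6]
width: 29.7
finger_force: 30.0
```

```bash
python3 -c "
from h import *
st()
im=bot.camera('scene')[:,:,::-1];a=cv2.resize(im[190:330,130:270],(600,600),interpolation=2)
cv2.imwrite('pics/s8.png',a)
p=w2px('scene',[[597.4,-327.5,z] for z in (126+8,126+8+6,126+8+16,126+8+66-126+130)]);print((p-[130,190])*600/140)"
```

```text
t 22.43 p [ 597.5 -327.5  307. ] xyaw 103.98 z [-0.001  0.    -1.   ] q [ 0.69  0.7  -0.42  1.4   0.3   1.1   0.47] w 29.7 ff 29.974637925624847 F [ -1.3   0.3 -11.6]
[[228.17548659 286.81456124]
 [225.72237551 278.5860142 ]
 [221.59331112 264.72069743]
 [198.38640327 186.43772797]]
```

View pics/s8.png

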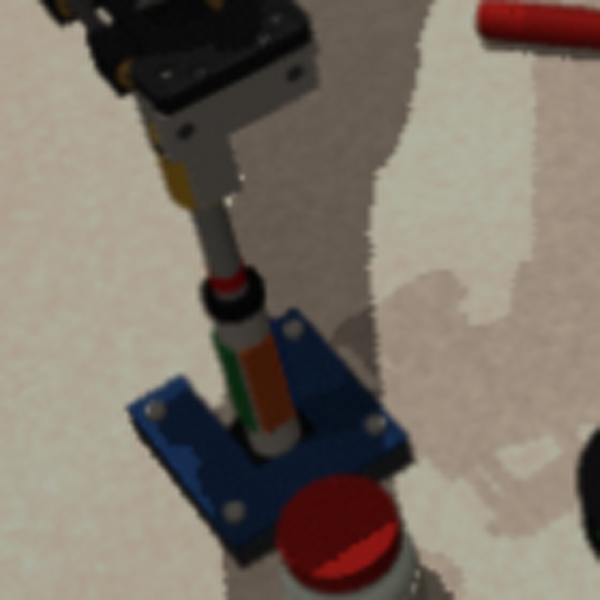

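The red band at (227,277) is fully out of the collar, with a few mm of bare rod at (231,291) below it. The foot is home under the plate and the pull is about 11.6 N, so I'm handing in.

```bash
python3 -c "
from rig import bot
print(bot.hand_in())"
```

```text
the job is handed in; nothing more can be done
None
```

The job is handed in at about 22 s of the 58 s allowed: all three sides were shown, the foot is home under the keeper, and the rod is held at about 66 mm with the red band just clear of the collar; the judge's verdict was not returned.

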